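# Load the sawing jig under its spring clip

## Robot

A 7-joint arm with a two-finger parallel gripper is mounted at the origin on the work surface. World frame = base frame: x ahead of the robot, y to its left, z up, the work surface at z = 0. Lengths are in m, angles in rad, forces in N, time in s.
With the tool pointing down it reaches from about 0.425 to 0.875 m from the base axis. Payload 4.7 kg.
Tool frame: the origin (TCP) lies on the centre line of the jaws, within the pads' length; the fingertips stand 17 mm ahead of it and the grasp point (between the pads) lies 2 mm behind it; z points along the fingers, y is the line along which they close (so a half turn about z gives the same grasp; the last joint's range is limited). The gripper opens to 87 mm and grips with 3 to 60 N. Pads are 19 mm wide; open, the fingers measure 117 mm over their backs; the gripper's body (75 mm by 190 mm) begins 51 mm behind the grasp point.
Start: joints at [1.222, 0.321, -0.07, 1.45, 0.023, 1.371, -0.057], TCP at [0.231, -0.608, 0.24] pointing down, gripper open.
Joint ranges: [-2.86, 2.86], [-0.3, 2.09], [-1.38, 1.24], [0.06, 2.45], [-1.56, 4.7], [0.09, 2.05], [-2.69, 2.69]. Speed limits (rad/s): [2.57, 2.57, 3.14, 3.14, 3.14, 3.14, 3.14].

## Interface

Orientations are given as [roll, pitch, yaw] about the fixed x, y, z axes, in that order (R = Rz(yaw) Ry(pitch) Rx(roll)).
In Python, from plant import bot, claw, planner, vision gives the robot as it stands. The module is installed in compiled form; this text tells all that it offers. Calls block until the motion is done:
- bot.movep(position, orientation): joint-space move of the TCP to a pose.
- bot.line_to(position, ori=None, speed=0.15): straight line of the TCP; ori=None keeps the orientation; speed is the mean speed in m/s.
- bot.movej(angles): joint-space move.
- claw.grip(opening, grip_force=None): finger opening in m; grip_force is the grip in N (None keeps the last); returns when the fingers have stopped.
- bot.dwell(seconds).
- planner.inverse_kinematics(position, orientation): joint angles nearest the present ones, or None.
- vision.get_image(name): name is "side" or "top" or "wrist"; returns a dict with "color" (400x640x3 uint8, red, green, blue), "vfov" (degrees; the focal length in pixels is half the picture's height over the tangent of half this angle, whatever the lens; pixels are square), "cx", "cy" (the principal point, pixels), "view" (4x4, takes a point from world to camera coordinates); the wrist camera has in their place "T_tool_cam" (4x4, takes a point from camera to tool coordinates, whose origin is the TCP and whose axes are the flange's). Camera axes: x right, y down, z forward; pixel columns grow to the right and rows downward; lengths in m; the calibration is good to about 2 mm. The wrist camera is an equidistant fisheye: a pixel r from the principal point sees the ray r / f radians off the axis. A picture is of the moment at which its call begins: read the wrist's pose just before it. There is no depth.
A pose or a line that the arm cannot do raises bot.Unreachable and nothing moves.
- bot.sign_off(): hands the job in; it is judged then, once.
Readings, each from a call of its own:
- bot.current_clock(): time.
- bot.current_joint_positions(): joint angles.
- bot.current_dq(): joint speeds.
- bot.current_tau(): joint torques, N m.
- bot.current_eef_pos(): TCP position.
- bot.current_tcp_rot(): TCP orientation.
- bot.current_wrist_force(): force on the tool from outside, world axes, zero at the start.
- bot.current_torque(): the same for the moment, N m.
- bot.current_gripper_width(): finger opening in m.
- bot.current_grasp_force(): force on a finger pad.
Only numpy, scipy, OpenCV 4.12 (cv2) and the standard library are available. Lean on these libraries where they do the work, as an engineer would, in place of code of your own. Each camera call takes 0.05 s, during which the arm holds its last target. There are 200 camera calls.

## Task

Load the wooden blank that lies in the sawing jig: hold the spring clip open by pressing its thumb plate down with one fingertip, and with the other fingertip push the blank by its end beneath the raised jaw until it is home against the end stop. Keep the clip held open until the blank is home, then let go so that the jaw comes down and grips it. Only touch, press and push: the blank stays lying on the bed and is not lifted, and the things around the jig are left where they are.

Things in the scene. Friction and masses are not known exactly. Their poses are not given: they have to be found in the camera images.
- jig: Sawing jig screwed to the bench: plywood base 230 x 150 x 12 mm (jig x -125 to 105, y -55 to 95) with a light wooden bed strip on it. Origin: on the bench, on the bed's centre line; x is the direction in which the blank is pushed, z up. All jig (x, y) numbers are mm in this frame. The spring clip stands on the +y side.
- bed (a point): Point on the bed's top at jig (0, 0), 24 mm above the bench. The bed is 62 mm wide, jig x -95 to 80. The blank runs along it between a long fence (inner face y -21.5, x -35 to 80) and a short rail (inner face y 21.5, x 19 to 80), both 8 mm higher than the bed and 9.5 mm thick.
- stop_face (a point): Foot of the end stop's face: where it meets the bed on the centre line, jig (80, 0), 24 mm above the bench. The stop is as wide as the bed and 14 mm higher. The blank is home when its front end touches this face.
- clip (a joint): Rocking sheet-steel spring clip; angle in rad about a hinge pin along jig x at y 34, 39 mm above the bench. 0: closed, jaw 1 mm above the bare bed. 0.55: thumb plate fully down, jaw about 15 mm above the bed. Pressing the plate raises the jaw, the spring shuts it. The jaw rests on the blank at about 0.35 and clears it above 0.40. Closed, it blocks the blank's way.
- thumb_plate (a point): Middle of the clip's thumb plate, upper face. The plate is 62 mm long along jig x (4 to 66) and reaches from y 46 to 77. Closed, it slopes up outwards and this point is at jig (35, 64), 43 mm above the bench; fully down it is nearly level, this point 26 mm above the bench (2 mm above the bed). A fingertip can slide along it in x while pressing. About 3 N start it, about 10 N hold it fully down.
- jaw_edge (a point): Middle of the lower edge of the clip's jaw, a steel lip 16 mm long (jig x 44 to 60) and 3 mm thick, at jig y 10 when closed.
- blank: Flat light-wood blank, 72 mm long (x), 40 mm wide, 10 mm thick, about 30 g, lying on the bed with its front (+x) end in the mouth of the guides, 5 to 17 mm short of the jaw. Origin: centre of its underside. Home is jig x 44: its rear end is then at jig x 8, 11 mm beyond the end of the short rail. It slides with little force.
- spare_blank: Bystander: a longer blank, 110 x 40 x 10 mm, flat on the bench beside the jig. Origin: centre of its underside.
- sanding_block: Bystander: cork sanding block, 110 x 60 x 36 mm, on the bench beside the jig. Origin: centre of its underside.
- glue_bottle: Bystander: glue bottle standing behind the jig, 60 mm diameter, 170 mm tall. Origin: centre of its underside.
- pencil: Bystander: flat carpenter's pencil, 150 x 13 x 7 mm, on the bench behind the jig. Origin: centre of its underside.
- mallet: Bystander: wooden mallet lying on the left of the bench, head 66 x 130 x 90 mm, handle 250 mm. Origin: on the bench under the middle of the handle.
- try_square: Bystander: try square lying on the left of the bench, stock 115 mm, blade 150 mm. Origin: under the stock.
- backsaw: Bystander: backsaw lying on the right of the bench, blade 260 mm. Origin: under the handle end of the blade.
Not all that is in view belongs to the job. Leave any pink or turquoise look-alike of the blank alone.

How it is judged:
On the way, in this order (a step that is already met when the one before it is completed fails the run):
1. a fingertip holds the clip open while the blank's front end goes in beneath the jaw (value of joint clip above 0.38 rad and contact force between the fingers and clip above 1 N and x of blank in the frame of jig above 0.012 m), for 0.05 s.
2. the blank is home against the end stop, within 3 mm, with the clip still held open by a fingertip (value of joint clip above 0.38 rad and contact force between the fingers and clip above 1 N and x of blank in the frame of jig above 0.041 m), for 0.1 s.
At the end, for the whole second after the job is handed in: The blank lies flat on the bed between the guides with its front end within 3 mm of the end stop, at rest, and the released clip's jaw bears on it with more than 2 N (x of blank in the frame of jig between 0.041 and 0.046 m and z of blank in the frame of jig between 0.021 and 0.027 m and angle between the x axis of blank and the x axis of jig, either way round below 0.08 rad and angle between blank's own z axis and vertical below 0.08 rad and contact force between clip and blank above 2 N and value of joint clip between 0.28 and 0.42 rad and linear speed of blank below 0.01 m/s); the robot touches nothing.
It fails at once if the blank is lifted off the bed (more than 6 mm) or tipped up (z of blank in the frame of jig above 0.03 m or angle between blank's own z axis and vertical above 0.25 rad).
It fails at once if the jaw is let down on the blank while it is still more than 4 mm short of home (x of blank in the frame of jig between 0.016 and 0.04 m and contact force between clip and blank above 2 N).
It fails at once if a thing around the jig is displaced by more than 15 mm (distance of any of spare_blank, sanding_block, glue_bottle, pencil, mallet, try_square, backsaw from where it was at the start of the episode above 0.015 m).
It also fails if it takes over 48 s, if anything falls off the work surface, if the arm or the gripper's body presses on something with over 40 N, if the wrist force passes 120 N, or if a joint passes its speed limit or range.

## Working session

There is one attempt and no reset: what is moved stays moved. The work goes in short steps, each a Python script; the robot and the scene stay as the last script left them, time stands still between calls to the robot, and variables do not carry over. Pictures are saved under pics/ and viewed, at most 10 in all, crops included, and the job is handed in when it is done.

```bash
mkdir -p pics; ls; python3 - <<'E'
from plant import bot,vision
import cv2,numpy as np
print(bot.current_clock())
for n in("top","side"):
    d=vision.get_image(n); cv2.imwrite(f"pics/{n}0.png",d["color"][:,:,::-1])
    np.savez(f"{n}0.npz",**d); print(n,d["vfov"],d["cx"],d["cy"],np.round(d["view"],3).tolist())
print(bot.current_tcp_rot(),bot.current_wrist_force())
E
```

```text
pics
0.0
top 47.55504607393098 317.54886944629334 196.16367039823825 [[-0.007, -1.0, 0.0, -0.002], [-0.995, 0.007, -0.096, 0.577], [0.096, -0.001, -0.995, 1.389], [0.0, 0.0, 0.0, 1.0]]
side 45.91960124069109 306.87401114752174 202.95329776829735 [[-0.943, -0.333, -0.005, 0.531], [-0.219, 0.631, -0.744, 0.156], [0.25, -0.701, -0.668, 1.491], [0.0, 0.0, 0.0, 1.0]]
[-3.13986699e+00  9.63919091e-05  3.62795760e-01] [-0.0628233  -0.13882729 -0.74625477]
```

View pics/top0.png

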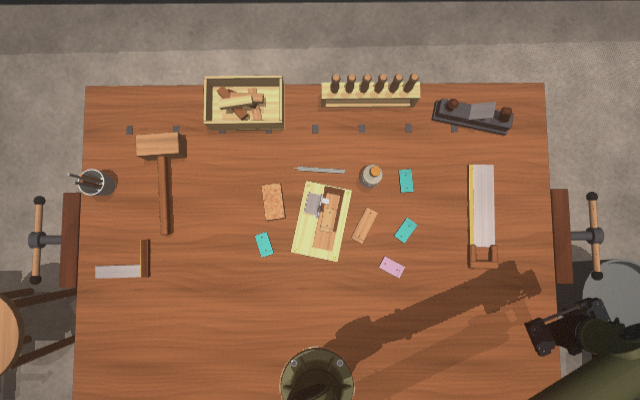

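View pics/side0.png

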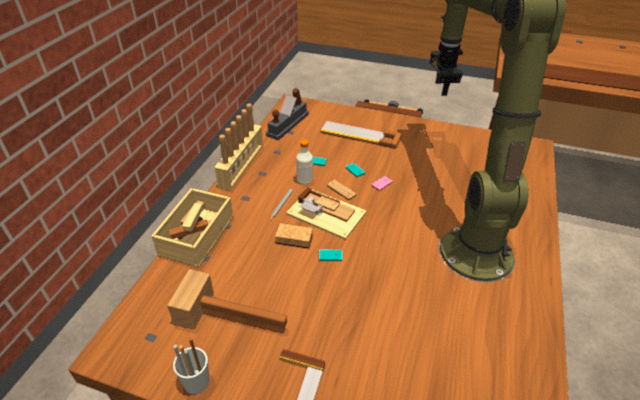

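The top view shows the jig around (322,221). The clip is on its left (world +y), the stop points away from the robot, and the blank is on the bed near (325,235). I'll get a coarse jig pose from the base's colour, then take a wrist look from above.

```bash
cat > h.py <<'E'
import numpy as np,cv2
from scipy.spatial.transform import Rotation as R
def cast(px,d,z):
    px=np.atleast_2d(px).astype(float); f=d["color"].shape[0]/2/np.tan(np.radians(d["vfov"])/2)
    p=(px-[d["cx"],d["cy"]])
    if "view" in d:
        T=np.linalg.inv(d["view"]); v=np.c_[p/f,np.ones(len(p))]
    else:
        T=d["Tw"]; r=np.linalg.norm(p,axis=1)+1e-9; t=r/f
        v=np.c_[p/r[:,None]*np.sin(t)[:,None],np.cos(t)]
    v=v@T[:3,:3].T; o=T[:3,3]
    return o+v*((z-o[2])/v[:,2])[:,None]
def wrist():
    from plant import bot,vision
    T=np.eye(4);T[:3,3]=bot.current_eef_pos();T[:3,:3]=R.from_euler("xyz",bot.current_tcp_rot()).as_matrix()
    d=vision.get_image("wrist"); d["Tw"]=T@d["T_tool_cam"]; return d
def base(d,lo=(22,40,120),hi=(38,200,255)):
    m=cv2.inRange(cv2.cvtColor(d["color"],cv2.COLOR_RGB2HSV),lo,hi)
    return m
E
python3 - <<'E'
from h import *
d=dict(np.load("top0.npz")); print(cv2.cvtColor(d["color"],cv2.COLOR_RGB2HSV)[[240,200,255],[302,347,320]])
m=base(d); m[:,:280]=0;m[:,365:]=0;m[:170]=0;m[275:]=0
c=np.argwhere(m>0)[:,::-1]; 
w=cast(c,d,.012)[:,:2].astype(np.float32)*1000
print(len(c),cv2.minAreaRect(w), cv2.boxPoints(cv2.minAreaRect(w)))
E
```

```text
[[ 26  82 219]
 [ 27  79 220]
 [ 30  74 218]]
1784 ((501.0825500488281, -17.034454345703125), (147.9341583251953, 228.44534301757812), 77.76408386230469) [[ 373.77826   -65.11318 ]
 [ 597.03406  -113.529305]
 [ 628.38684    31.044273]
 [ 405.13104    79.460396]]
```

```bash
cat >> h.py <<'E'
YAW=-0.2136; O=np.array([.5066,-.0387])
def j2w(x,y): # jig mm -> world m
    c,s=np.cos(YAW),np.sin(YAW); return O+np.array([c*x-s*y,s*x+c*y])/1000
def w2j(p):
    c,s=np.cos(YAW),np.sin(YAW); q=(np.asarray(p)[...,:2]-O)*1000
    return np.stack([c*q[...,0]+s*q[...,1],-s*q[...,0]+c*q[...,1]],-1)
E
python3 - <<'E'
from h import *
from plant import bot,planner
p=[*j2w(5,30),.24]
for y in(YAW+.77+np.pi/2,YAW+.77-np.pi/2): print(y,planner.inverse_kinematics(p,[np.pi,0,y]))
bot.movep(p,[np.pi,0,YAW+.77-np.pi/2])
d=wrist(); np.savez("w1.npz",**d); cv2.imwrite("pics/w1.png",d["color"][:,:,::-1])
print(bot.current_clock(),bot.current_eef_pos(),bot.current_joint_positions(),bot.current_gripper_width(),bot.current_wrist_force())
E
```

```text
2.1271963267948966 [ 0.73247323  0.08941111 -0.79900512  1.75106555  0.06596407  1.32859201
  0.47602603]
-1.0143963267948966 [ 0.64454311  0.07989068 -0.7043727   1.75341825  0.05327105  1.32757396
 -2.65628703]
2.5083 [ 0.51792052 -0.01138577  0.23993962] [ 0.64521654  0.08016903 -0.70337192  1.7532533   0.05347834  1.32757479
 -2.65601415] 0.08653604930869266 [ 0.45958645 -0.63827638  0.08595236]
```

View pics/w1.png

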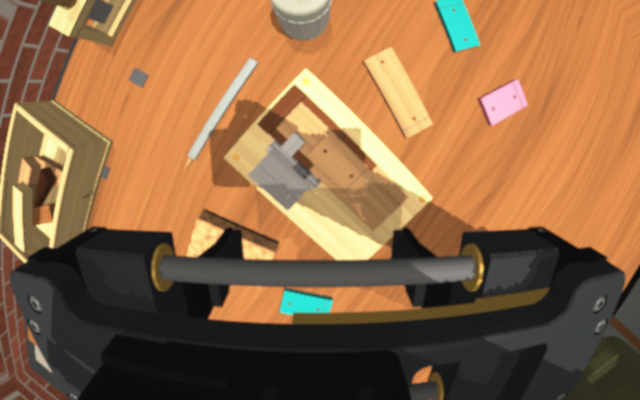

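The wrist view shows the jig from (305,70) to (350,260), with the clip plate near (283,172) and the blank around (345,165). I'll enlarge that area.

```bash
python3 - <<'E'
import cv2
i=cv2.imread("pics/w1.png")[60:260,220:440]
cv2.imwrite("pics/w1c.png",cv2.resize(i,None,fx=3,fy=3,interpolation=cv2.INTER_CUBIC)[:600])
E
```

```text
(no output)
```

View pics/w1c.png

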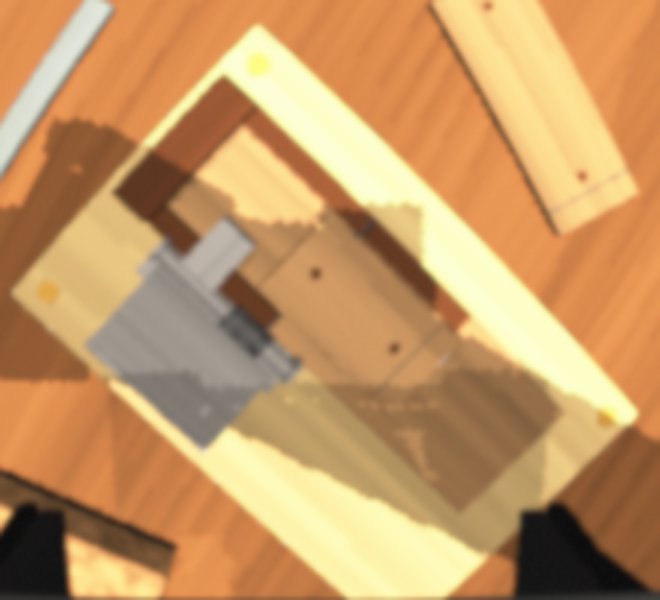

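```bash
python3 - <<'E'
from h import *
d=dict(np.load("w1.npz"))
f=lambda l,z: print(np.round(w2j(cast(np.array(l)/3+[220,60],d,z)),1).tolist())
f([(258,25),(12,292),(637,412)],.012)   # base corners (105,-55),(105,95),(-125,-55)
f([(325,213),(256,283),(445,333),(378,392),(455,355),(395,398)],.034)
f([(558,410),(460,512)],.024) # bed rear (-95,+-31)
f([(88,343),(205,450)],.050) # plate outer corners
E
```

```text
[[104.2, -54.4], [104.4, 93.4], [-123.0, -54.8]]
[[33.9, -18.7], [34.1, 18.5], [-31.4, -18.4], [-29.4, 16.3], [-40.5, -15.1], [-35.9, 13.4]]
[[-91.1, -29.6], [-93.9, 29.6]]
[[65.1, 75.9], [5.4, 75.9]]
```

```bash
python3 - <<'E'
from h import *
from plant import bot,claw
ori=[np.pi,0,YAW+.769+np.pi/2]
p=j2w(-24,29)
bot.movep([*p,.20],ori); claw.grip(.074)
bot.line_to([*p,.09])
b=np.array(bot.current_wrist_force()); np.save("bias.npy",b)
bot.line_to([*p,.068],speed=.06)
for z in(.060,.054,.050,.047,.045,.044):
    bot.line_to([*p,z],speed=.03); e=bot.current_eef_pos()
    print(z,np.round(e,4),np.round(bot.current_wrist_force()-b,1))
    if (bot.current_wrist_force()-b)[2]>18: break
print(bot.current_clock(),w2j(e),bot.current_gripper_width(),bot.current_tcp_rot())
d=wrist(); np.savez("w2.npz",**d); cv2.imwrite("pics/w2.png",d["color"][:,:,::-1])
from plant import vision
s=vision.get_image("side")["color"][170:250,260:390,::-1]; cv2.imwrite("pics/s2.png",cv2.resize(s,None,fx=5,fy=5,interpolation=cv2.INTER_CUBIC))
E
```

```text
0.06 [ 0.4892 -0.0052  0.0598] [-0.5  0.2 -0.9]
0.054 [ 0.4896 -0.005   0.0542] [-2.2  1.   4.7]
0.05 [ 0.4896 -0.0053  0.0504] [-3.   0.1  6.3]
0.047 [ 0.4897 -0.0059  0.0478] [-4.2 -1.7 10.4]
0.045 [ 0.4896 -0.0064  0.0462] [-6.  -1.8 15.2]
0.044 [ 0.4898 -0.0066  0.0455] [-6.8 -1.8 15.3]
8.9417 [-23.25252262  27.79758287] 0.07419659045192037 [-3.14037668e+00  2.38054071e-03  2.12527391e+00]
```

View pics/w2.png

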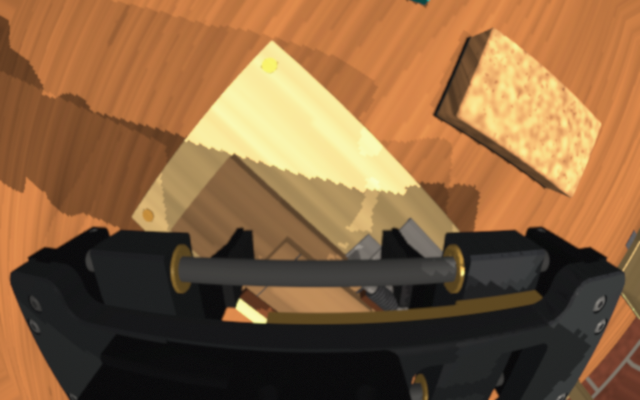

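View pics/s2.png

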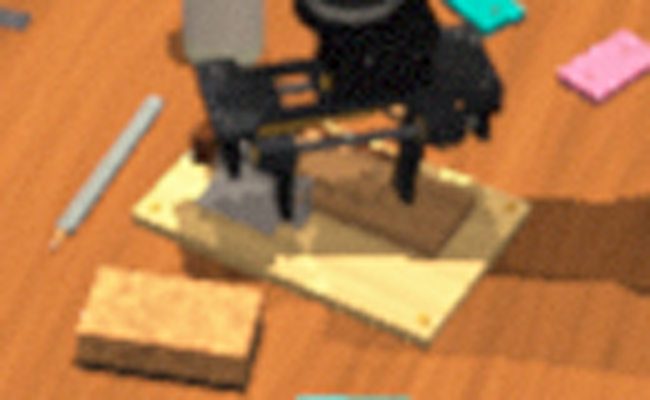

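```bash
python3 - <<'E'
import cv2,numpy as np
i=cv2.imread("pics/w2.png")[180:330,215:445]
i=cv2.resize(i,None,fx=3.4,fy=3.4,interpolation=cv2.INTER_CUBIC)
i=(255*(i/255.)**.6).astype(np.uint8)
cv2.imwrite("pics/w2c.png",i)
from h import *
d=dict(np.load("w2.npz"))
# projections of jig points to pixels (fisheye)
def proj(x,y,z):
    P=np.linalg.inv(d["Tw"])@np.r_[j2w(x,y),z/1000,1]; r=np.hypot(P[0],P[1]); t=np.arctan2(r,P[2]); f=200/np.tan(np.radians(d["vfov"])/2)
    return np.round([d["cx"]+f*t*P[0]/r,d["cy"]+f*t*P[1]/r]).tolist(), np.round((np.array([d["cx"]+f*t*P[0]/r,d["cy"]+f*t*P[1]/r])-[215,180])*3.4).tolist()
for n,q in dict(rearL=(-38,18,34),rearR=(-38,-20,34),pencil=(-31,18,34),bedcorner=(-95,31,24),plate_out_closed=(4,77,50),plate_out_open=(4,74,26),plate_in=(4,46,28)).items(): print(n,proj(*q))
print(d["T_tool_cam"].round(3).tolist())
E
```

```text
rearL ([285.0, 246.0], [238.0, 224.0])
rearR ([243.0, 286.0], [96.0, 362.0])
pencil ([294.0, 254.0], [270.0, 251.0])
bedcorner ([227.0, 155.0], [42.0, -83.0])
plate_out_closed ([423.0, 233.0], [708.0, 182.0])
plate_out_open ([406.0, 221.0], [651.0, 141.0])
plate_in ([372.0, 255.0], [534.0, 256.0])
[[-0.0, -0.963, -0.268, 0.074], [1.0, 0.0, -0.0, 0.0], [0.0, -0.268, 0.963, -0.144], [0.0, 0.0, 0.0, 1.0]]
```

View pics/w2c.png

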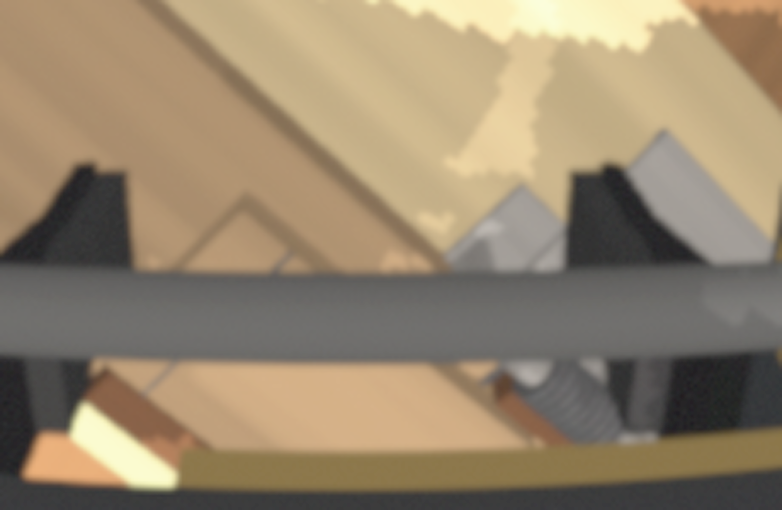

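```bash
python3 - <<'E'
from h import *
d=dict(np.load("w2.npz"))
c=lambda l,z:np.round(w2j(cast(np.array(l)/3.4+[215,180],d,z)),1).tolist()
print("blank rear corner,pencil,pencil2",c([(247,198),(292,250),(150,390),(180,270)],.034))
print("plate outer corner",c([(663,130)],.026),"plate inner",c([(520,187)],.026))
T=d["Tw"]@np.linalg.inv(d["T_tool_cam"])
for x in(-9.5,9.5):
  for y in(-52,-37,37,52):
    P=T@np.array([x/1000,y/1000,.017,1]); q=np.linalg.inv(d["Tw"])@P; r=np.hypot(*q[:2]);t=np.arctan2(r,q[2]);f=200/np.tan(np.radians(d["vfov"])/2)
    print(x,y,w2j(P[:2]).round(1),P[2].round(4),((np.array([d["cx"],d["cy"]])+f*t*q[:2]/r-[215,180])*3.4).round())
E
```

```text
blank rear corner,pencil,pencil2 [[-40.1, 22.4], [-28.6, 20.7], [-27.5, -17.5], [-39.3, 4.8]]
plate outer corner [[4.1, 76.8]] plate inner [[-6.5, 52.7]]
-9.5 -52 [-54.  -15.2] 0.0286 [ 50. 273.]
-9.5 -37 [-43.3  -4.8] 0.0285 [132. 276.]
-9.5 37 [10.  46.6] 0.0284 [560. 276.]
-9.5 52 [20.8 57. ] 0.0284 [642. 273.]
9.5 -52 [-67.2  -1.5] 0.0285 [ 38. 173.]
9.5 -37 [-56.5   8.9] 0.0285 [124. 174.]
9.5 37 [-3.2 60.3] 0.0284 [568. 174.]
9.5 52 [ 7.6 70.7] 0.0284 [654. 173.]
```

The pusher tip is about 4 mm behind the blank's rear end (-40), and the plate is down, with its corner at (663,130) in the crop where "fully down" predicts it. I'll shift 4 mm outward on the plate and push.

```bash
python3 - <<'E'
from h import *
from plant import bot,vision
b=np.load("bias.npy"); u=np.array([np.cos(YAW),np.sin(YAW)])
def go(x,y,sp):
    bot.line_to([*j2w(x,y),.0435],speed=sp); F=bot.current_wrist_force()-b; e=bot.current_eef_pos()
    print(x,w2j(e).round(1),round(e[2],4),"Fx %.1f"%(F[:2]@u),"Fy %.1f Fz %.1f"%(F[1]*u[0]-F[0]*u[1],F[2])); return F[:2]@u,F[2]
go(-22,33,.03)
for x in(-16,-8,0,8,16,22): go(x,33,.04)
f0=None
for x in np.arange(23,33.1,1):
    f,fz=go(x,33,.02)
    if f0 is not None and f<f0-7: break
    if f0 is None: f0=f
print(bot.current_clock())
s=vision.get_image("side")["color"][170:250,260:390,::-1]; cv2.imwrite("pics/s3.png",cv2.resize(s,None,fx=5,fy=5,interpolation=cv2.INTER_CUBIC))
d=wrist(); np.savez("w3.npz",**d); cv2.imwrite("pics/w3.png",cv2.resize(d["color"][140:340,180:460,::-1],None,fx=2.8,fy=2.8,interpolation=cv2.INTER_CUBIC))
E
```

```text
-22 [-21.9  30. ] 0.0447 Fx -7.7 Fy -6.9 Fz 16.3
-16 [-17.5  32. ] 0.0444 Fx -12.0 Fy -3.7 Fz 19.4
-8 [-10.2  33.9] 0.0443 Fx -12.2 Fy 0.2 Fz 17.6
0 [-1.8 34.8] 0.0442 Fx -9.2 Fy 2.0 Fz 14.6
8 [ 6.4 35.1] 0.0442 Fx -9.5 Fy 2.5 Fz 12.9
16 [14.1 35.1] 0.0442 Fx -11.3 Fy 3.3 Fz 14.2
22 [20.  35.1] 0.0442 Fx -9.8 Fy 2.0 Fz 13.3
23.0 [20.1 35. ] 0.0441 Fx -13.9 Fy 2.0 Fz 15.9
24.0 [20.2 35. ] 0.0441 Fx -14.6 Fy 0.1 Fz 18.8
25.0 [22.  35.1] 0.0442 Fx -13.4 Fy 1.7 Fz 16.1
26.0 [22.1 35. ] 0.0441 Fx -14.9 Fy 1.6 Fz 18.4
27.0 [24.3 35.1] 0.0441 Fx -11.9 Fy 2.4 Fz 14.8
28.0 [24.6 35.1] 0.0441 Fx -14.0 Fy 1.8 Fz 17.4
29.0 [26.3 35. ] 0.0441 Fx -11.6 Fy 2.6 Fz 14.8
30.0 [26.8 35. ] 0.0441 Fx -13.7 Fy 1.6 Fz 16.5
31.0 [27.8 35. ] 0.0441 Fx -12.9 Fy 1.4 Fz 16.3
32.0 [28.7 35. ] 0.0441 Fx -12.8 Fy 1.3 Fz 17.5
33.0 [28.8 35. ] 0.0441 Fx -15.3 Fy 1.4 Fz 18.2
14.0917
```

View pics/w3.png

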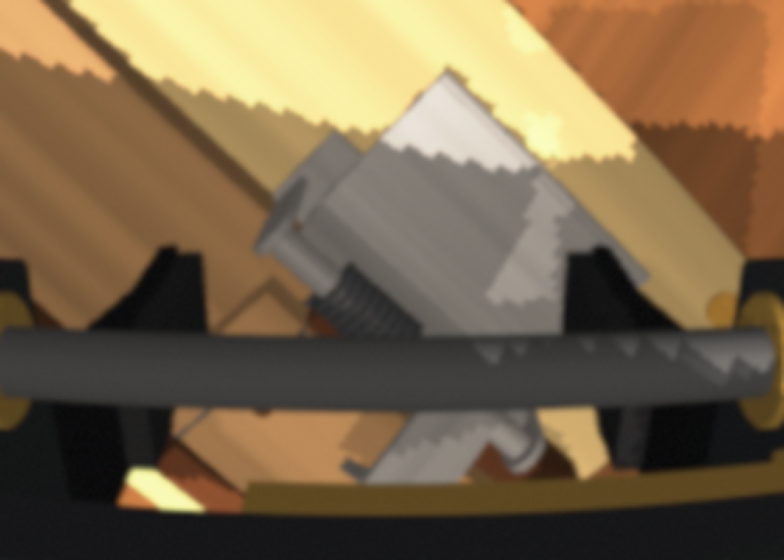

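```bash
python3 - <<'E'
from h import *
from plant import bot,vision
d=dict(np.load("w3.npz"))
c=lambda l,z:w2j(cast(np.array(l)/2.8+[180,140],d,z)).round(1).tolist()
print("rear",c([(270,283),(222,328),(178,440)],.034),"plate corner(4,77)",c([(448,70)],.026))
b=np.load("bias.npy"); u=np.array([np.cos(YAW),np.sin(YAW)])
for x in(34,35,36,37,38,39):
    bot.line_to([*j2w(x,33),.0435],speed=.02); F=bot.current_wrist_force()-b; e=bot.current_eef_pos()
    print(x,w2j(e).round(1),"Fx %.1f Fz %.1f"%(F[:2]@u,F[2]))
    if F[:2]@u<-24: break
d=wrist(); np.savez("w4.npz",**d); cv2.imwrite("pics/w4.png",cv2.resize(d["color"][140:340,180:460,::-1],None,fx=2.8,fy=2.8,interpolation=cv2.INTER_CUBIC))
E
```

```text
rear [[8.4, 24.4], [8.1, 10.1], [18.8, -17.9]] plate corner(4,77) [[4.9, 77.2]]
34 [28.9 35. ] Fx -17.2 Fz 21.6
35 [29.  34.9] Fx -20.7 Fz 24.7
36 [29.1 34.9] Fx -23.9 Fz 26.7
37 [29.2 34.9] Fx -26.5 Fz 29.2
```

View pics/w4.png

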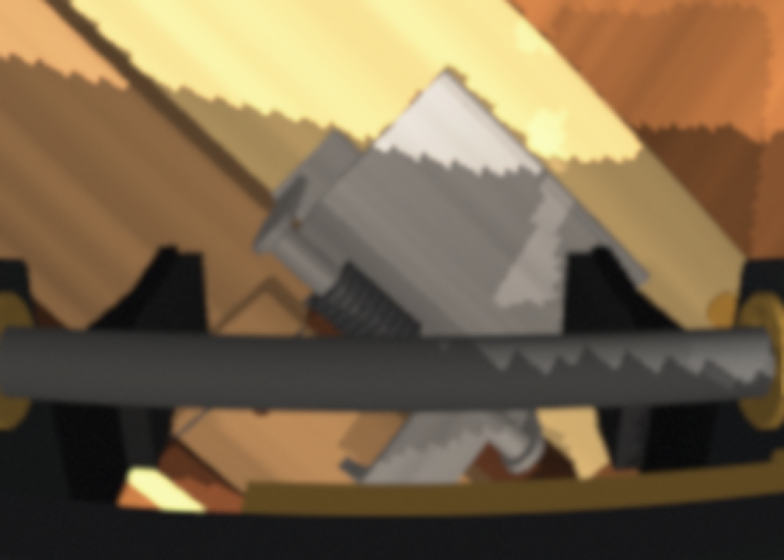

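The push has stalled at 29 mm with force building, and the rear end measures about 8 mm, so the blank is home. I'll back off a little with the plate still held, then lift off.

```bash
python3 - <<'E'
from h import *
from plant import bot,vision
bot.line_to([*j2w(24,33.5),.0435],speed=.03); print(w2j(bot.current_eef_pos()))
x,y=w2j(bot.current_eef_pos())
p=j2w(25,34)
bot.line_to([*p,.070],speed=.04); bot.line_to([*p,.24],speed=.12)
bot.movep([*j2w(-40,30),.24],[np.pi,0,YAW+.769+np.pi/2]); bot.dwell(.3)
d=wrist(); np.savez("w5.npz",**d); cv2.imwrite("pics/w5.png",cv2.resize(d["color"][100:300,200:450,::-1],None,fx=3,fy=3,interpolation=cv2.INTER_CUBIC))
print(bot.current_clock(),bot.current_wrist_force()-np.load("bias.npy"))
E
```

```text
[27.6709974 35.8506125]
18.925 [-0.5041391   0.2796816   0.53781248]
```

View pics/w5.png

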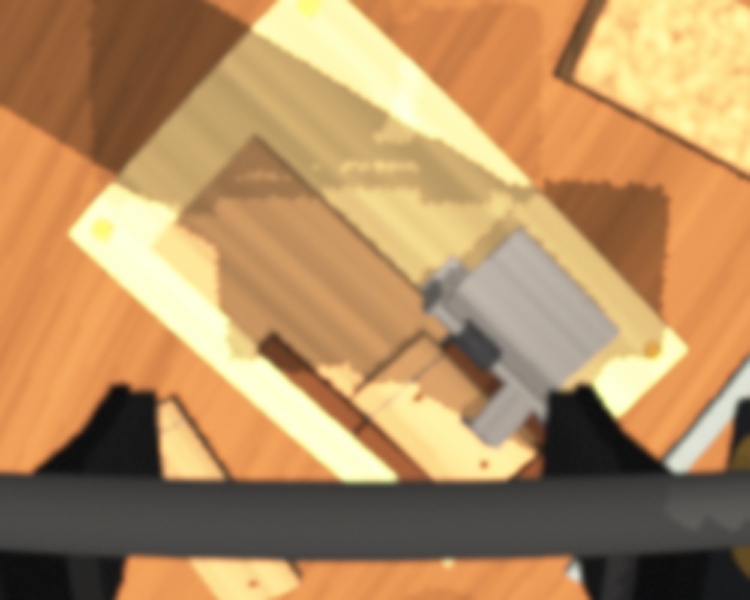

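```bash
python3 - <<'E'
from h import *
from plant import bot
d=dict(np.load("w5.npz"))
c=lambda l,z:w2j(cast(np.array(l)/3+[200,100],d,z)).round(1)
r=c([(430,332),(357,394)],.034); print(r, c([(253,135),(70,235),(687,350)],.012))
if abs(r[:,0].mean()-8)<3.5: bot.sign_off(); print("signed")
E
```

```text
[[ 10.   24.4]
 [  7.6 -14.6]] [[ -93.5   29.7]
 [-122.1  -54.3]
 [ 105.6   94.5]]
the job is handed in; nothing more can be done
signed
```

The job is handed in. The blank was pushed until it stalled against the end stop with the clip held open, its rear end measuring 8–10 mm in jig x (home is 8). The clip was then released, and the last picture shows the jaw on the blank; I had no direct reading of the grip force.

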